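# Unscrew a storage jar in the jar brace and hold its cap over the mouth

### The arm

A 6-joint arm with a two-finger parallel gripper is mounted at the origin on a cart in front of the work surface, level with it; the furniture and walls round the work are solid. World frame = base frame: x ahead of the robot, y to its left, z up, the work surface at z = 0. Lengths are in m, angles in rad, forces in N, time in s.
With the tool pointing down it reaches from about 0.375 to 0.9 m from the base axis. Payload 3.1 kg.
Tool frame: the origin (TCP) lies on the centre line of the jaws, within the pads' length; the fingertips stand robot.finger_overhang ahead of it and the grasp point (between the pads) lies 2 mm behind it (robot.finger_overhang is the distance from the TCP to the fingertips, in m); z points along the fingers, y is the direction in which the jaws open and shut (so a half turn about z gives the same grasp; the last joint's range is limited). The gripper opens to 87 mm and grips with 3 to 60 N. Pads are 19 mm wide; open, the fingers measure 117 mm over their backs; the gripper's body (75 mm by 190 mm) begins 51 mm behind the grasp point.
Start: joints at [1.135, 0.527, 1.433, -0, 1.181, -0.178], TCP at [0.159, 0.604, 0.21] pointing down, gripper open.
Joint ranges: [-3.08, 3.08], [-0.75, 2.2], [0.22, 2.44], [-1.43, 4.57], [0, 2.65], [-2.85, 2.85]. Speed limits (rad/s): [2.79, 2.79, 3.14, 3.14, 3.14, 3.14].

### API

Orientations are given as a unit quaternion [x, y, z, w].
In Python, from rig import robot gives the robot as it stands. The module is installed in compiled form; this text tells all that it offers.
- The arm moves only by the tool step_arm, never from a script. Its arguments are lists of equal length, an entry for each row: "slide": the shift along the tool's x, y, z in mm, a list of three; "twist": the turn about the tool's z in degrees. A call has 1 to 20 rows; each row shifts and turns the commanded pose from where the row before left it, along the tool's axes as they then stand; what a row does not reach is not made up. A row lasts 1/12 s, in which the tool goes at most 41.7 mm and 7.16 degrees, less where a joint would pass 70% of its speed; a pose out of reach is approached as far as the arm can. A call is refused whole if a number of a shift passes 41.7 or a number of a turn 7.16, either way. A call with a gripper value outside its range is refused whole. "jaw" is the finger opening in mm, from 0 to 87, set as the call begins (left out, the last holds). The fingers move at their own pace and stop on an object; "force" is the grip in N (left out, the last holds). Time passes only in rows, so rows that do not move let the fingers close. It gives the time, the measured TCP pose, the force and the opening at its end, in the units of the state.
- robot.get_obs(): the state, without advancing time (a new reading comes with each control period).
- robot.camera(name): name is "scene" or "top" or "wrist"; returns a dict with "color" (384x512x3 uint8, blue, green, red), "depth" (384x512 float32, m along the optical axis (not along the pixel's ray), 0 where there is no reading), "camera_matrix" (3x3 intrinsics, pixels), "origin" and "orientation" of the camera in the world. Camera axes: x right, y down, z forward; pixel columns grow to the right and rows downward; lengths in m; the calibration is good to about 2 mm. A picture is of the moment at which its call begins.
- robot.hand_in(): hands the job in, once; it reports no verdict.
The state is a dict: "time": time; "q": joint angles; "joint_velocities": joint speeds; "joint_torque": joint torques, N m; "position": TCP position; "tool_rot": TCP orientation; "ft_force": force on the tool from outside, world axes, zero at the start; "moment": the same for the moment, N m; "grip_width": finger opening in m.
Only numpy, scipy, OpenCV 4.12 (cv2) and the standard library are available. Lean on these libraries where they do the work, as an engineer would, in place of code of your own. Each camera call takes 0.05 s, during which the arm holds its last target.

### The job

The white square jar's red cap is screwed on tight, so stand the closed jar upright and fully down in the square recess of the wooden jar brace to keep it from turning, then unscrew the cap anticlockwise until the thread lets go. Lift the cap straight up and finish while still holding it level and still, just above the open mouth (clear of it by one to four centimetres), with the jar left standing in the brace. Keep the jar upright throughout and leave the other tools where they are.

Things in the scene. Friction and masses are not known exactly. Their poses are not given: they have to be found in the camera images.
- jar: loose white plastic jar, 0.2 to 0.42 kg, upright; square body 64 x 64 mm, 75 mm tall to the flat shoulder, then a round hollow neck 43 mm wide to 96 mm. Origin: centre of its underside; z up, x and y square to its side faces (all four alike). The cap is stiff to turn (some tenths of a N m, under 1): the jar turns along with it unless braced
- jar_cap: loose round red cap, ribbed skirt, 60 mm diameter, 27 mm tall, about 50 g, screwed on the jar. Origin: centre of its lower edge, 77 mm above the jar's underside when closed (2 mm above the shoulder); z up; x parallel to the jar's x when closed. Closed, it carries the jar's weight, so the jar can be lifted by it
- cap_top (a point): centre of the cap's flat top, 27 mm above its origin. Thread: turned anticlockwise seen from above the cap rises about 5 mm per rad and comes free after 0.8 to 0.95 rad relative to the jar; from 1.0 to 1.4 rad it lifts straight off; near 1.5 rad its three lugs meet the next ridges. Clockwise it soon meets a stop
- jar_rim (a point): point fixed on the jar's axis, 104.5 mm above its underside: centre of the mouth at the top of the black sprung sealing ring when the cap is off. Under the closed cap the ring is pressed down to 100 mm and pushes the cap up with about 16 N
- jar_brace: wooden block 96 x 96 mm, 32 mm high, fixed to the worktop, with a square recess 68 x 68 mm (2 mm play on each side of the jar) that flares to 80 mm over the top 8 mm. Origin: centre of its underside; z up, x and y square to its sides (any of the four quarter turns fits the jar). The recess floor is 6 mm above the origin
- wood_stamp: turned wooden stamp, 33 mm wide, 62 mm tall; origin under its centre; a bystander, to be left alone
- ring_cutter_1: open steel ring cutter, 67 mm wide, 22 mm tall; origin under its centre; a bystander, to be left alone
- wood_rib: flat wooden shaping rib, 58 x 109 x 8 mm; origin under its centre; a bystander, to be left alone
- rubber_kidney: flat red rubber kidney, 52 x 100 x 8 mm; origin under its centre; a bystander, to be left alone
Mind the look-alikes: they are no part of the job. Of the things that look like the jar_cap, the smallest one is meant.

How it is judged:
On the way, in this order (a step that is already met when the one before it is completed fails the run):
1. the jar, its cap still screwed on, stands fully down in the brace (z of jar in the frame of jar_brace below 0.01 m and horizontal distance between jar and jar_brace below 0.008 m and angle between jar's own z axis and vertical below 0.08 rad and z of jar_cap in the frame of jar below 0.08 m and angle between the x axis of jar_cap and the x axis of jar, either way round below 0.25 rad), for 0.2 s.
2. the cap is turned loose (about 0.7 rad or more) while the jar stands in the brace (z of jar in the frame of jar_brace below 0.01 m and horizontal distance between jar and jar_brace below 0.008 m and angle between jar's own z axis and vertical below 0.08 rad and angle between the x axis of jar_cap and the x axis of jar, either way round above 0.7 rad and z of jar_cap in the frame of jar below 0.1 m), for 0.1 s.
At the end, for the whole second after the job is handed in: Jar upright (0.08 rad) and down in the brace (underside within 4 mm of the recess floor, 8 mm of its centre); fingers hold the cap level (0.2 rad) and still, lower edge 5 to 50 mm above the sealing ring, within 15 mm of the jar's axis, not touching the jar (z of jar in the frame of jar_brace below 0.01 m and horizontal distance between jar and jar_brace below 0.008 m and angle between jar's own z axis and vertical below 0.08 rad and z of jar_cap in the frame of jar_rim between 0.005 and 0.05 m and horizontal distance between jar_cap and jar_rim below 0.015 m and angle between jar_cap's own z axis and vertical below 0.2 rad and contact force between the fingers and jar_cap above 1 N and contact force between jar_cap and jar below 0.1 N and linear speed of jar_cap below 0.03 m/s); the arm keeps its last pose, push and grip.
It fails at once if the jar is tipped by more than 0.5 rad (angle between jar's own z axis and vertical above 0.5 rad).
It fails at once if a bystander (stamp, ring cutter, wooden rib or rubber kidney) is moved by more than 25 mm (distance of any of wood_stamp, ring_cutter_1, wood_rib, rubber_kidney from where it was at the start of the episode above 0.025 m).
It also fails if it takes over 37 s, if anything falls off the work surface, if the arm or the gripper's body presses on something with over 40 N, if the wrist force passes 120 N, or if a joint passes its speed limit or range.

## Working session

There is one attempt and no reset: what is moved stays moved. The work goes in short steps, Python scripts to look and compute and a tool call to move; the robot and the scene stay as the last step left them, time stands still between calls to the robot, and variables do not carry over. Pictures are saved under pics/ and viewed, and the job is handed in when it is done.

Besides the shell and the picture viewer there is one more tool, called after ">>>" by a JSON object that holds its "name" and its "arguments", one argument or row to a line. step_arm: Moves the arm, as the interface text tells. Its arguments: {"type":"object","properties":{"slide":{"type":"array","items":{"type":"array","items":{"type":"number"}}},"twist":{"type":"array","items":{"type":"number"}},"jaw":{"type":"number"},"force":{"type":"number"}},"required":["slide","twist"]}

```bash
mkdir -p pics; cat > h.py <<'E'
import numpy as np, cv2
from scipy.spatial.transform import Rotation as R
from rig import robot
def cam(n,save=None):
    c=robot.camera(n)
    if save: cv2.imwrite('pics/'+save+'.png',c['color'])
    return c
def rays(c,uv):
    K=np.array(c['camera_matrix']);uv=np.atleast_2d(uv).astype(float)
    d=np.c_[(uv[:,0]-K[0,2])/K[0,0],(uv[:,1]-K[1,2])/K[1,1],np.ones(len(uv))]
    return np.array(c['origin']),R.from_quat(c['orientation']).apply(d)
def onplane(c,uv,z):
    o,d=rays(c,uv); return o+d*((z-o[2])/d[:,2])[:,None]
def pts(c,uv):
    o,d=rays(c,uv);uv=np.atleast_2d(uv).astype(int)
    return o+d*c['depth'][uv[:,1],uv[:,0]][:,None]
E
python3 - <<'E'
from h import *
import pickle
o=robot.get_obs();print(o,robot.finger_overhang)
for n in ['scene','top']:
    c=cam(n,n+'0');pickle.dump(c,open(n+'0.pkl','wb'));print(n,c['origin'],c['orientation'],c['camera_matrix'])
E
```

```text
{'time': 0.0, 'q': array([ 1.13548663e+00,  5.28472727e-01,  1.43390424e+00, -1.13170477e-05,
        1.18140113e+00, -1.78536086e-01]), 'joint_velocities': array([ 0.00039697, -0.00072664,  0.00024623,  0.00047437,  0.00079011,
        0.00093152]), 'joint_torque': array([ 7.93291038e-04, -4.40044284e+01, -1.76590240e+01,  6.32014289e-02,
        5.82166028e-02, -1.61484295e-04]), 'position': array([0.15839494, 0.6038058 , 0.20906703]), 'tool_rot': array([ 1.28032180e-01,  9.91769412e-01, -1.04323856e-03, -3.25152841e-04]), 'ft_force': array([ 0.46273191, -0.50984418,  0.04642165]), 'moment': array([-0.03357297, -0.03754502,  0.06417794]), 'grip_width': 0.0870783861279509} 0.017
scene [-0.12920574 -0.76159985  1.03420814] [ 0.86077789 -0.30568953  0.14237859 -0.38123965] [[449.02300579   0.         260.63373669]
 [  0.         449.02300579 188.56976116]
 [  0.           0.           1.        ]]
top [0.49208867 0.01931546 1.4862624 ] [ 0.70890401 -0.70484355  0.01895893 -0.01706574] [[489.87209059   0.         260.42151048]
 [  0.         489.87209059 193.88962118]
 [  0.           0.           1.        ]]
```

View pics/scene0.png

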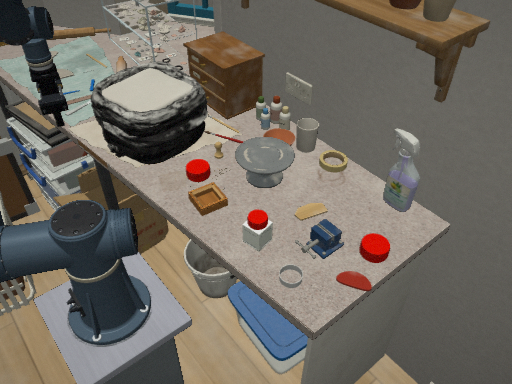

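View pics/top0.png

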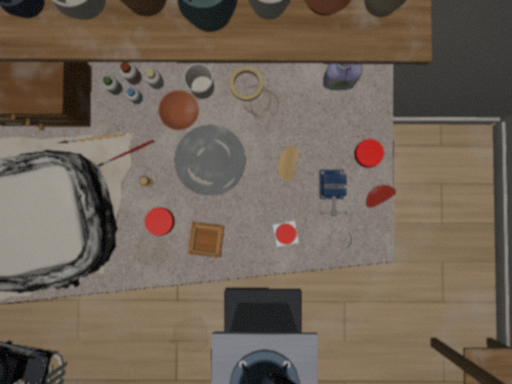

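```bash
python3 - <<'E'
from h import *
import pickle
for n in ['top','scene']:
    c=pickle.load(open(n+'0.pkl','rb'));im=c['color'].astype(int)
    b,g,r=im[...,0],im[...,1],im[...,2]
    m=((r>150)&(g<60)&(b<70)).astype(np.uint8)
    k,l,s,ce=cv2.connectedComponentsWithStats(m)
    for i in range(1,k):
        if s[i,4]>60:
            P=onplane(c,ce[i],0.104)[0]; d=pts(c,ce[i])[0]
            sc=c['camera_matrix'][0][0]/(c['depth'][int(ce[i][1]),int(ce[i][0])])
            print(n,'red',ce[i].round(1),s[i,4],'bbox',s[i,:4],'P@.104',P.round(4),'depthpt',d.round(4),'eqdiam mm',(2000*np.sqrt(s[i,4]/np.pi)/sc).round(1))
c=pickle.load(open('top0.pkl','rb'));im=c['color']
for nm,(x0,y0,x1,y1) in dict(jar=(265,212,308,256),brace=(180,212,232,266)).items():
    cv2.imwrite(f'pics/{nm}0.png',cv2.resize(im[y0:y1,x0:x1],None,fx=12,fy=10,interpolation=cv2.INTER_NEAREST))
# jar white mask
b,g,r=[im[...,i].astype(int) for i in range(3)]
roi=np.zeros(b.shape,bool);roi[212:256,265:308]=1
m=(roi&(((b>200)&(g>200))|((r>150)&(g<60)))).astype(np.uint8)
ct=max(cv2.findContours(m,0,1)[0],key=cv2.contourArea)
def rect(c,ct,z):
    P=onplane(c,ct[:,0,:].astype(float),z)[:,:2].astype(np.float32)
    return cv2.minAreaRect(P*1000)
print('jar',m.sum(),rect(c,ct,.075))
roi[:]=0;roi[212:266,180:232]=1
hsv=cv2.cvtColor(im,cv2.COLOR_BGR2HSV)
m=(roi&(hsv[...,1]>90)).astype(np.uint8)
ct=max(cv2.findContours(m,0,1)[0],key=cv2.contourArea)
print('brace',m.sum(),rect(c,ct,.032))
for z,uv in [(0.032,(206,239))]: print(onplane(c,uv,z),pts(c,uv))
E
```

```text
top red [369.5 152.3] 547 bbox [357 140  26  26] P@.104 [ 0.6826 -0.2932  0.104 ] depthpt [ 0.6915 -0.3077  0.0396] eqdiam mm 78.4
top red [158.4 219.3] 378 bbox [146 208  26  27] P@.104 [0.4892 0.3027 0.104 ] depthpt [0.4891 0.3154 0.0421] eqdiam mm 64.6
top red [285.8 233.3] 224 bbox [277 225  18  18] P@.104 [ 0.452  -0.0562  0.104 ] depthpt [ 0.4521 -0.0561  0.1071] eqdiam mm 47.4
scene red [197.1 166.2] 271 bbox [186 159  24  15] P@.104 [0.443  0.2443 0.104 ] depthpt [0.4839 0.3161 0.0376] eqdiam mm 65.1
scene red [257.1 216.4] 216 bbox [248 210  20  14] P@.104 [ 0.4515 -0.0566  0.104 ] depthpt [ 0.4524 -0.0555  0.1026] eqdiam mm 48.1
scene red [375.3 243.9] 462 bbox [362 234  28  21] P@.104 [ 0.6374 -0.3406  0.104 ] depthpt [ 0.6926 -0.3103  0.037 ] eqdiam mm 71.1
scene red [354.6 280.2] 316 bbox [337 272  34  17] P@.104 [ 0.5014 -0.3864  0.104 ] depthpt [ 0.5651 -0.3486  0.0101] eqdiam mm 55.9
jar 224 ((450.8527526855469, -56.392372131347656), (48.76022720336914, 47.50700759887695), 63.52653884887695)
brace 1042 ((431.06890869140625, 177.30691528320312), (96.21186828613281, 94.63442993164062), 83.22676849365234)
[[0.43173087 0.17583423 0.032     ]] [[0.43060029 0.17876603 0.00475976]]
```

View pics/jar0.png

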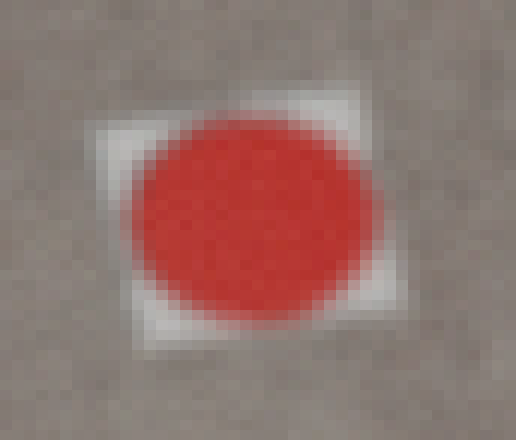

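View pics/brace0.png

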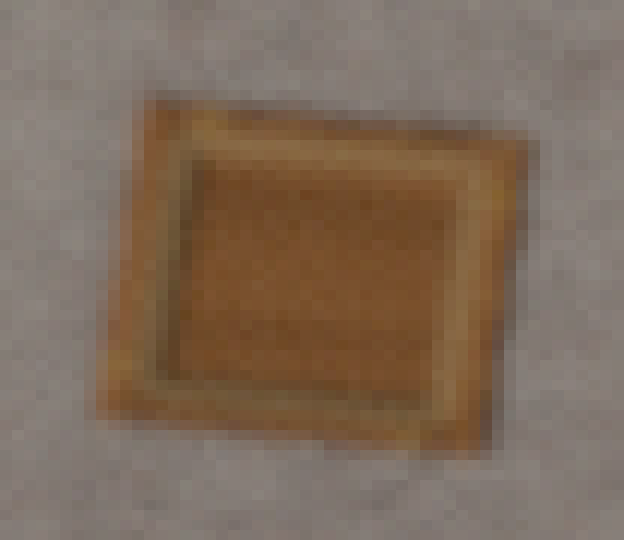

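Candidates for the cap, by pixel in the top view:
- (369,152): red disc lying on the table, 78 mm, a look-alike.
- (158,219): red disc lying on the table, about 65–75 mm, a look-alike.
- (286,233): the smallest one, on the white jar at z≈0.105. The close crop confirms it sits on the white square body, so I choose this one.

The kidney at (381,195) and the bowl at (179,109) are other shapes. Next I measure the yaws of the jar and brace and the heights of the obstacles.

```bash
python3 - <<'E'
from h import *
import pickle
c=pickle.load(open('top0.pkl','rb'));im=c['color']
def quad(roi,mask,z,up=8):
    x0,y0,x1,y1=roi
    ct=max(cv2.findContours(mask.astype(np.uint8),0,1)[0],key=cv2.contourArea)
    ct=cv2.convexHull(ct)
    uv=(ct[:,0,:]+0.5)/up-0.5+[x0,y0]
    P=onplane(c,uv,z)[:,:2]*1000
    r=cv2.minAreaRect(P.astype(np.float32)); return r
roi=(262,210,312,258)
def upc(roi):
    x0,y0,x1,y1=roi;return cv2.resize(im[y0:y1,x0:x1],None,fx=8,fy=8,interpolation=cv2.INTER_CUBIC).astype(int)
u=upc(roi)
m=((u[...,0]>150)&(u[...,1]>150))|((u[...,2]-u[...,1])>50)
print('jar z.075',quad(roi,m,.075))
roi=(180,212,232,266);u=upc(roi)
print('brace z.032',quad(roi,(u[...,2]-u[...,0])>35,.032))
# heights map
v,uu=np.mgrid[0:384:4,0:512:4];uv=np.c_[uu.ravel(),v.ravel()]
P=pts(c,uv)
for nm,s in dict(bucket=(P[:,1]>.35)&(P[:,0]>.25)&(P[:,0]<.75),mid=(P[:,0]>.3)&(P[:,0]<.75)&(abs(P[:,1])<.35)).items():
    Q=P[s&(P[:,2]>.05)]
    print(nm,Q.min(0),Q.max(0))
E
```

```text
jar z.075 ((450.5727233886719, -57.49444580078125), (58.50599670410156, 58.662269592285156), 45.29167556762695)
brace z.032 ((430.6820068359375, 177.72970581054688), (98.92762756347656, 97.28352355957031), 82.98516082763672)
bucket [0.28845784 0.35518733 0.05024707] [0.67040162 0.69986681 0.22292027]
mid [ 0.41988384 -0.22600644  0.05170941] [0.74959166 0.34506179 1.4862624 ]
```

```bash
python3 - <<'E'
from h import *
import pickle
c=pickle.load(open('top0.pkl','rb'));im=c['color']
x0,y0,x1,y1=262,210,312,258
u=cv2.resize(im[y0:y1,x0:x1],None,fx=8,fy=8,interpolation=cv2.INTER_CUBIC).astype(int)
for th in (135,142,148):
    m=((u.min(2)>th)|((u[...,2]-u[...,1])>50)).astype(np.uint8)
    m=cv2.morphologyEx(m,cv2.MORPH_OPEN,np.ones((5,5)))
    ct=cv2.convexHull(max(cv2.findContours(m,0,1)[0],key=cv2.contourArea))
    P=onplane(c,(ct[:,0,:]+.5)/8-.5+[x0,y0],.075)[:,:2]*1000
    print(th,cv2.minAreaRect(P.astype(np.float32)))
Q=onplane(c,np.array([(273.3,225),(277.1,246.5),(298.7,242.5),(295.4,221)])-.5,.075)*1000
print(Q.round(1),Q.mean(0)); E=np.roll(Q,-1,0)-Q; print(np.degrees(np.arctan2(E[:,1],E[:,0]))%90)
d=c['depth']; 
v,uu=np.mgrid[0:384:2,0:512:2];P=pts(c,np.c_[uu.ravel(),v.ravel()])
s=(P[:,0]>.3)&(P[:,0]<.75)&(P[:,1]<.35)&(P[:,1]>.03)&(P[:,2]>.04)&(P[:,2]<.5);print('dish',P[s].min(0),P[s].max(0))
s=(P[:,0]>.2)&(P[:,0]<.40)&(P[:,1]>.3)&(P[:,2]>.08)&(P[:,2]<.5);print('bucket front',P[s][::15].round(2))
o=robot.get_obs();T=R.from_quat(o['tool_rot']);print('tool axes',T.as_matrix().round(3))
print('to jar pre in tool mm',1000*T.inv().apply(np.array([.4515,-.0565,.19])-o['position']))
E
```

```text
135 ((454.8160400390625, -57.31708526611328), (68.5595932006836, 59.92081832885742), 3.3022170066833496)
142 ((450.5727233886719, -57.49444580078125), (58.50599670410156, 58.662269592285156), 45.29167556762695)
148 ((450.5727233886719, -57.49444580078125), (58.50599670410156, 58.662269592285156), 45.29167556762695)
[[476.1 -20.4  75. ]
 [414.6 -31.5  75. ]
 [426.4 -93.5  75. ]
 [488.  -83.9  75. ]] [451.28678092 -57.32079133  75.        ]
[10.29586644 10.76160978  8.86472763 10.56044333]
dish [0.44600917 0.06278498 0.04005289] [0.74980765 0.34981929 0.11337164]
bucket front [[0.4  0.45 0.13]
 [0.4  0.64 0.2 ]
 [0.4  0.56 0.21]
 [0.4  0.48 0.21]
 [0.39 0.69 0.21]
 [0.39 0.61 0.2 ]
 [0.39 0.53 0.21]
 [0.39 0.45 0.2 ]
 [0.39 0.66 0.2 ]
 [0.39 0.58 0.21]
 [0.39 0.5  0.2 ]
 [0.38 0.45 0.1 ]
 [0.38 0.61 0.21]
 [0.38 0.54 0.2 ]
 [0.38 0.46 0.21]
 [0.38 0.66 0.21]
 [0.38 0.58 0.21]
 [0.38 0.5  0.21]
 [0.37 0.45 0.12]
 [0.37 0.62 0.21]
 [0.37 0.54 0.2 ]
 [0.37 0.46 0.2 ]
 [0.37 0.66 0.2 ]
 [0.37 0.58 0.21]
 [0.37 0.49 0.22]
 [0.36 0.68 0.21]
 [0.36 0.61 0.2 ]
 [0.36 0.53 0.2 ]
 [0.35 0.48 0.13]
 [0.36 0.63 0.2 ]
 [0.36 0.55 0.21]
 [0.35 0.48 0.18]
 [0.35 0.65 0.2 ]
 [0.35 0.57 0.21]
 [0.35 0.5  0.2 ]
 [0.34 0.66 0.2 ]
 [0.35 0.58 0.21]
 [0.35 0.51 0.2 ]
 [0.34 0.66 0.2 ]
 [0.34 0.58 0.22]
 [0.34 0.51 0.19]
 [0.34 0.65 0.21]
 [0.34 0.57 0.22]
 [0.33 0.52 0.13]
 [0.33 0.62 0.21]
 [0.33 0.54 0.2 ]
 [0.33 0.65 0.21]
 [0.33 0.57 0.21]
 [0.32 0.68 0.21]
 [0.32 0.6  0.2 ]
 [0.31 0.69 0.21]
 [0.31 0.62 0.18]
 [0.31 0.67 0.2 ]
 [0.3  0.61 0.17]
 [0.3  0.66 0.17]]
tool axes [[-0.967  0.254 -0.001]
 [ 0.254  0.967 -0.002]
 [ 0.    -0.002 -1.   ]]
to jar pre in tool mm [-451.17060503 -564.26991828   20.10209267]
```

>>> {"name": "step_arm", "arguments": {
  "slide": [
    [-26,-26,-2],
    [-28,-26,-2],
    [-27,-27,-2],
    [-27,-27,-2],
    [-27,-27,-2],
    [-27,-26,-2],
    [-27,-26,-2],
    [-27,-26,-2],
    [-26,-27,-2],
    [-26,-27,-2],
    [-18,-30,4],
    [-18,-30,4],
    [-18,-30,4],
    [-19,-30,4],
    [-19,-30,4],
    [-18,-30,4],
    [-18,-30,4],
    [-18,-30,4],
    [-18,-30,4],
    [-18,-30,4]
  ],
  "twist": [0,0,0,0,0,0,0,0,0,0,0,0,0,0,0,0,0,0,0,0],
  "jaw": 87,
  "force": 55
}}

```text
time: 1.77
position: [0.4503, -0.058, 0.1897]
tool_rot: [0.128, 0.992, 0.0, -0.0]
ft_force: [0.9, 0.5, 0.1]
grip_width: 0.0867
```

```bash
python3 - <<'E'
from h import *
c=cam('wrist','wrist1');o=robot.get_obs();print(o['time'],o['position'],o['q'],o['tool_rot'])
import pickle;pickle.dump(c,open('wrist1.pkl','wb'))
im=c['color'].astype(int);m=((im[...,2]>120)&(im[...,1]<70)&(im[...,0]<80)).astype(np.uint8)
k,l,s,ce=cv2.connectedComponentsWithStats(m)
for i in range(1,k):
    if s[i,4]>200: print(s[i],ce[i],onplane(c,ce[i],.104),pts(c,ce[i]))
E
```

```text
1.8167 [ 0.4542214  -0.06427872  0.18955322] [-0.38246182  0.33463777  1.86260217 -0.00435302  0.938547   -1.69099662] [ 0.12948429  0.99157566 -0.00242616  0.00237407]
[ 229  166   55   58 2499] [256.46378551 194.57823129] [[ 0.44919892 -0.0580793   0.104     ]] [[ 0.44914251 -0.0580641   0.10421616]]
```

View pics/wrist1.png

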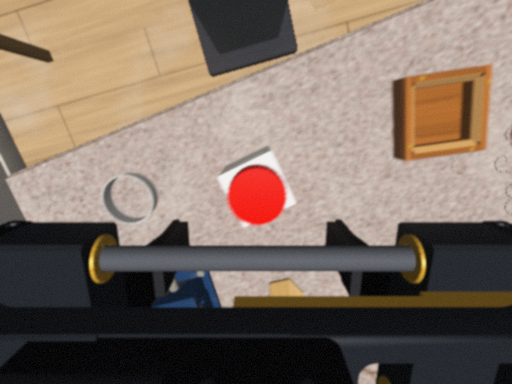

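The wrist view shows the red cap at (256,195) on the white jar, with the brace at (445,112) and the ring cutter at (130,197). The arm was still moving when it was taken, so I let it settle and measure again.

>>> {"name": "step_arm", "arguments": {
  "slide": [
    [0,0,0],
    [0,0,0],
    [0,0,0]
  ],
  "twist": [0,0,0]
}}

```text
time: 2.07
position: [0.4495, -0.0553, 0.1898]
tool_rot: [0.128, 0.992, 0.0, -0.001]
ft_force: [0.7, 1.1, -0.2]
grip_width: 0.0872
```

```bash
cat > w.py <<'E'
from h import *
import sys
c=cam('wrist','wrist2');o=robot.get_obs();print(o['time'],o['position'],o['ft_force'])
im=c['color'].astype(int);m=((im[...,2]>120)&(im[...,1]<70)&(im[...,0]<80)).astype(np.uint8)
k,l,s,ce=cv2.connectedComponentsWithStats(m)
for i in range(1,k):
    if s[i,4]>200: print('cap',ce[i],onplane(c,ce[i],.104)); cap=onplane(c,ce[i],.104)[0]
# brace rectangle at z .032
hsv=cv2.cvtColor(c['color'],cv2.COLOR_BGR2HSV)
roi=np.zeros(m.shape,bool);roi[50:180,370:512]=1
mb=(roi&(hsv[...,1]>105)&(hsv[...,0]<25)).astype(np.uint8)
ct=cv2.convexHull(max(cv2.findContours(mb,0,1)[0],key=cv2.contourArea))
print('brace bbox px',cv2.boundingRect(ct),cv2.minAreaRect((onplane(c,ct[:,0],.032)[:,:2]*1000).astype(np.float32)))
T=R.from_quat(o['tool_rot']);print('rows to (.451,-.057,.097) tool mm',1000*T.inv().apply(np.array([.451,-.057,.097])-o['position']),T.as_euler('zyx',degrees=True))
x0,y0,x1,y1=205,135,310,240
cv2.imwrite('pics/wjar2.png',cv2.resize(c['color'][y0:y1,x0:x1],None,fx=5,fy=5,interpolation=cv2.INTER_NEAREST))
cv2.imwrite('pics/wbr2.png',cv2.resize(c['color'][50:180,380:512],None,fx=4.5,fy=4.5,interpolation=cv2.INTER_NEAREST))
import pickle;pickle.dump(c,open('wrist2.pkl','wb'))
E
python3 w.py
```

```text
2.1167 [ 0.44956648 -0.05501751  0.18993091] [ 0.33075594 -0.93560619  0.53365314]
cap [255.77284998 195.18665638] [[ 0.44868897 -0.0561567   0.104     ]]
brace bbox px (393, 66, 98, 96) ((429.59539794921875, 169.84841918945312), (108.41853332519531, 95.16374969482422), 83.08830261230469)
rows to (.451,-.057,.097) tool mm [-2.00853138 -1.59188652 92.92777728] [-1.65360178e+02 -6.62599553e-02 -1.79959707e+02]
```

View pics/wjar2.png

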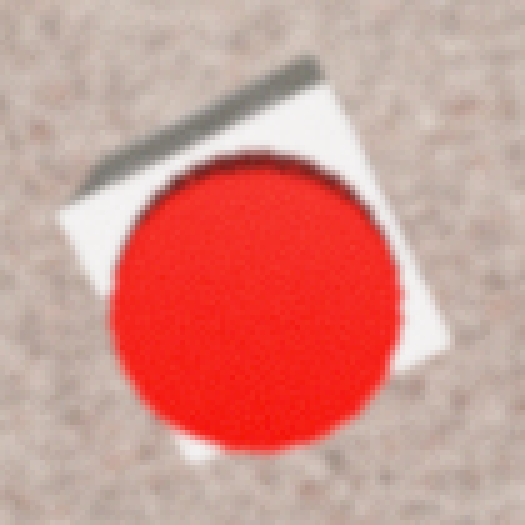

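View pics/wbr2.png

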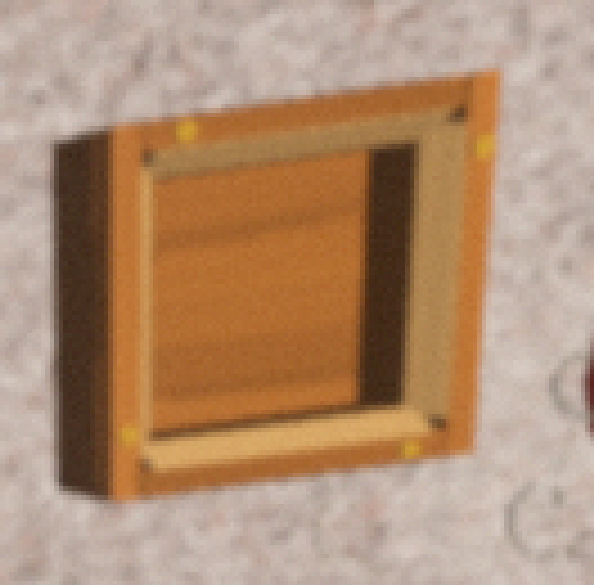

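```bash
python3 - <<'E'
from h import *
import pickle
c=pickle.load(open('wrist2.pkl','rb'))
def ang(Q):
    E=np.roll(Q,-1,0)-Q; return (np.degrees(np.arctan2(E[:,1],E[:,0]))+45)%90-45, np.linalg.norm(E,axis=1)
J=onplane(c,np.array([(60,212),(328,82),(450,345)])/5+[205,135]-.5,.075)[:,:2]*1000
print(J, ang(J),'centre',(J[0]+J[2])/2)
B=onplane(c,np.array([(112,125),(498,70),(473,452),(118,500)])/4.5+[380,50]-.5,.032)[:,:2]*1000
print(B,ang(B),'centre',B.mean(0))
E
```

```text
[[426.01909202 -93.74182981]
 [413.73397637 -31.60254168]
 [476.19199003 -19.54640604]] (array([ 11.18332308,  10.92531179, -34.06759231]), array([63.34204919, 63.6109572 , 89.56718486])) centre [451.10554102 -56.64411792]
[[377.16133542 134.93445071]
 [388.65204665 228.68265053]
 [482.71468455 218.27030535]
 [471.59197407 125.23868607]] (array([-6.98788545, -6.31668904, -6.81782882, -5.86236065]), array([94.4497825 , 94.63718498, 93.6941667 , 94.92709502])) centre [430.03001017 176.78152317]
```

>>> {"name": "step_arm", "arguments": {
  "slide": [
    [-2,-1.5,20],
    [0,0,25],
    [0,0,22],
    [0,0,15],
    [0,0,8],
    [0,0,3],
    [0,0,0],
    [0,0,0]
  ],
  "twist": [0,0,0,0,0,0,0,0]
}}

```text
time: 2.78
position: [0.4525, -0.0579, 0.0977]
tool_rot: [0.128, 0.992, -0.0, 0.001]
ft_force: [0.4, -0.1, 0.0]
grip_width: 0.0869
```

>>> {"name": "step_arm", "arguments": {
  "slide": [
    [0,0,0],
    [0,0,0],
    [0,0,0],
    [0,0,0],
    [0,0,0],
    [0,0,0],
    [0,0,0],
    [0,0,0]
  ],
  "twist": [0,0,0,0,0,0,0,0],
  "jaw": 40,
  "force": 40
}}

```text
time: 3.45
position: [0.452, -0.0583, 0.0971]
tool_rot: [0.128, 0.992, -0.0, 0.0]
ft_force: [-0.7, 0.3, -0.1]
grip_width: 0.0437
```

```bash
python3 - <<'E'
from h import *
o=robot.get_obs();print(o['time'],o['grip_width'],o['position'])
c=cam('scene','scene3');cv2.imwrite('pics/s3.png',cv2.resize(c['color'][150:290,180:340],None,fx=5,fy=4.2,interpolation=cv2.INTER_CUBIC))
cam('wrist','wrist3');print(robot.get_obs()['grip_width'])
E
```

```text
3.45 0.04368924350202151 [ 0.45199517 -0.0582768   0.09706165]
0.0417496358274429
```

View pics/s3.png

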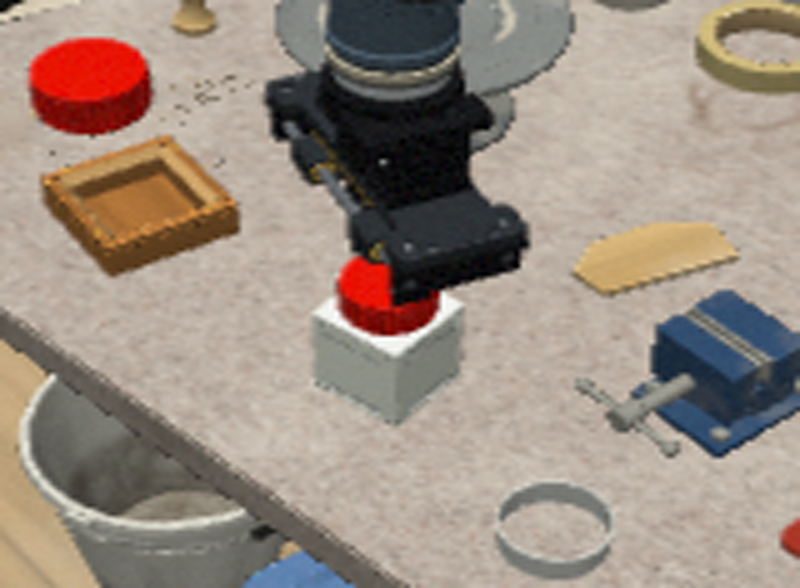

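View pics/wrist3.png

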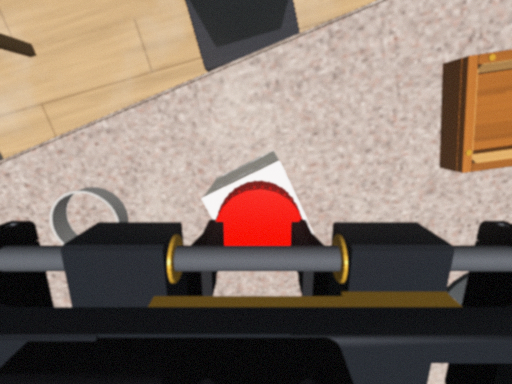

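```bash
python3 - <<'E'
from h import *
import pickle
c=pickle.load(open('wrist2.pkl','rb'));im=c['color'].astype(int)
m=((im[...,2]-im[...,1]>90)&(im[...,0]<120)).astype(np.uint8)
ct=max(cv2.findContours(m[:,150:350].copy(),0,1)[0],key=cv2.contourArea)+[150,0]
P=onplane(c,ct[:,0],.104)[:,:2]*1000
print(cv2.minEnclosingCircle(P.astype(np.float32)),cv2.minAreaRect(P.astype(np.float32)))
print(c['origin'])
o=robot.get_obs();print(o['time'],o['grip_width'],o['position'],o['ft_force'],o['moment'])
E
```

```text
((450.22381591796875, -56.46580123901367), 29.761859893798828) ((450.220947265625, -56.84111785888672), (56.20526885986328, 59.0070915222168), 75.3100814819336)
[ 0.38067624 -0.03727437  0.36414656]
3.55 0.0417496358274429 [ 0.45194367 -0.05824157  0.09700037] [-0.34167232 -0.59499435 -0.88610034] [-0.0131897  -0.02806198  0.02634571]
```

>>> {"name": "step_arm", "arguments": {
  "slide": [
    [0,0,0],
    [0,0,0]
  ],
  "twist": [0,0]
}}

```text
time: 3.72
position: [0.452, -0.0582, 0.097]
tool_rot: [0.128, 0.992, 0.0, -0.0]
ft_force: [0.6, -0.4, -0.0]
grip_width: 0.0403
```

```bash
python3 - <<'E'
from h import *
c=cam('wrist','wrist4')
d=c['depth']
for uv in [(257,215),(257,240),(257,258),(212,240),(302,240),(215,230),(300,230),(190,230),(325,230),(260,190),(270,165),(205,265),(310,265)]:
    print(uv,c['color'][uv[1],uv[0]],pts(c,uv).round(4))
print(c['origin'],robot.get_obs()['position'])
cv2.imwrite('pics/w4.png',cv2.resize(c['color'][130:310,150:370],None,fx=3.6,fy=3.3,interpolation=cv2.INTER_CUBIC))
c=cam('scene');cv2.imwrite('pics/s4.png',cv2.resize(c['color'][180:260,225:305],None,fx=9,fy=7.5,interpolation=cv2.INTER_CUBIC))
E
```

```text
(257, 215) [ 24  34 249] [[ 0.4399 -0.0549  0.104 ]]
(257, 240) [  2  19 249] [[ 0.4563 -0.0592  0.105 ]]
(257, 258) [114 110 107] [[ 0.4215 -0.0501  0.1967]]
(212, 240) [20 17 24] [[ 0.4359 -0.0784  0.1376]]
(302, 240) [25 26 33] [[ 0.4476 -0.0326  0.1382]]
(215, 230) [25 26 34] [[ 0.4356 -0.0787  0.1245]]
(300, 230) [21 23 34] [[ 0.4479 -0.0316  0.1246]]
(190, 230) [185 194 212] [[ 4.736e-01 -1.372e-01 -4.000e-04]]
(325, 230) [166 176 195] [[ 0.5104  0.0013 -0.0014]]
(260, 190) [ 43  50 243] [[ 0.4244 -0.0489  0.1037]]
(270, 165) [231 232 234] [[ 0.4156 -0.0389  0.074 ]]
(205, 265) [112 104 101] [[ 0.42   -0.066   0.1963]]
(310, 265) [115 107 105] [[ 0.4282 -0.0352  0.196 ]]
[ 0.38292607 -0.04002614  0.27125522] [ 0.451984   -0.05825003  0.09700349]
```

View pics/w4.png

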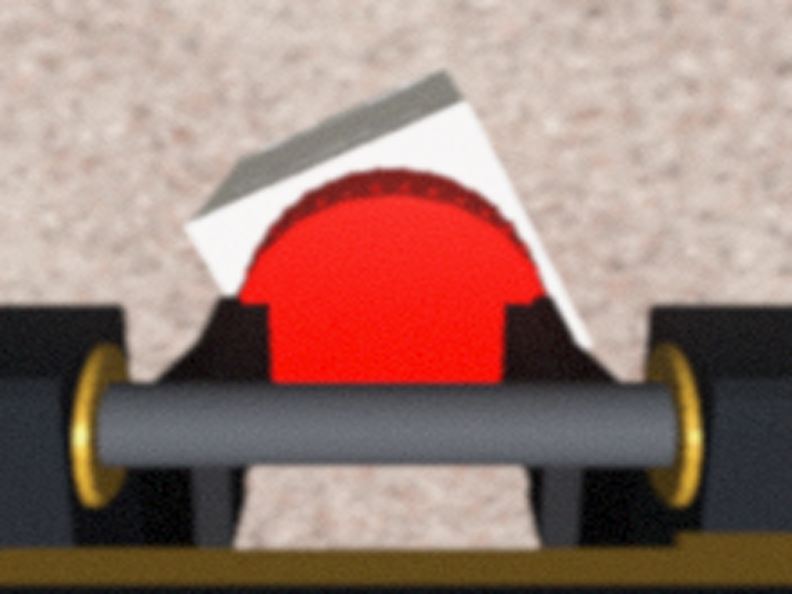

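View pics/s4.png

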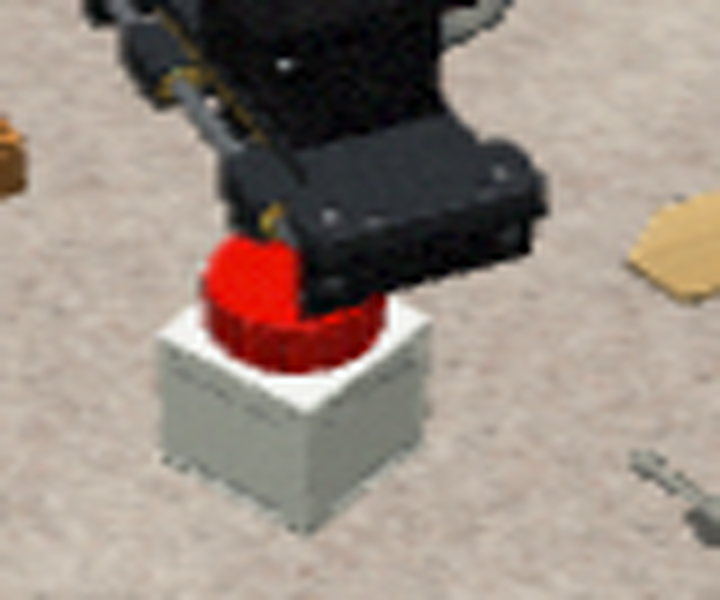

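```bash
python3 - <<'E'
from h import *
c=cam('wrist');o=robot.get_obs()
T=R.from_quat(o['tool_rot'])
d=c['depth']
for u in (208,214,220,294,300,305):
    for v in range(214,248,3):
        p=pts(c,(u,v))[0]; print(u,v,c['color'][v,u],p.round(4),(1000*T.inv().apply(p-o['position'])).round(1))
def proj(P):
    K=np.array(c['camera_matrix']);q=R.from_quat(c['orientation']).inv().apply(P-c['origin']);return K[:2,:2]@(q[:2]/q[2])+K[:2,2]
for off in [(9.5,20,17),(9.5,-20,17),(9.5,20,0),(9.5,20,-20),(9.5,-20,-20),(0,0,7)]:
    print(off,proj(o['position']+T.apply(np.array(off)/1000)))
E
```

```text
208 214 [176 184 201] [ 0.4614 -0.1134 -0.0005] [-23.1 -51.   97.5]
208 217 [169 178 202] [ 0.4648 -0.1146 -0.0011] [-26.7 -51.3  98.2]
208 220 [176 182 202] [ 0.4678 -0.1154 -0.0006] [-29.8 -51.3  97.6]
208 223 [138 150 167] [ 0.4712 -0.1166 -0.0011] [-33.4 -51.6  98.1]
208 226 [ 83  90 102] [ 0.4334 -0.0828  0.1209] [ 11.7 -28.5 -23.9]
208 229 [27 29 41] [ 0.4331 -0.0817  0.1269] [ 12.3 -27.5 -29.8]
208 232 [17 20 23] [ 0.4336 -0.0811  0.1305] [ 12.  -26.8 -33.5]
208 235 [21 21 27] [ 0.4336 -0.0804  0.135 ] [ 12.1 -26.1 -37.9]
208 238 [21 16 26] [ 0.4344 -0.0802  0.1373] [ 11.5 -25.7 -40.3]
208 241 [18 17 23] [ 0.4355 -0.0803  0.1386] [ 10.4 -25.5 -41.6]
208 244 [23 18 26] [ 0.4351 -0.0793  0.1437] [ 11.  -24.6 -46.6]
208 247 [61 54 55] [ 0.4161 -0.0646  0.1924] [ 33.1 -15.2 -95.4]
214 214 [246 246 247] [ 0.441  -0.0888  0.0743] [  2.9 -32.4  22.7]
214 217 [241 241 243] [ 0.4436 -0.0898  0.0733] [  0.1 -32.7  23.7]
214 220 [73 74 80] [ 0.4339 -0.0809  0.1111] [ 11.8 -26.5 -14. ]
214 223 [26 27 38] [ 0.4343 -0.0803  0.1156] [ 11.5 -25.8 -18.6]
214 226 [15 20 26] [ 0.4343 -0.0794  0.
[... 3178 characters left out ...]
29 [22 17 33] [ 0.4473 -0.0289  0.1263] [ 12.   27.2 -29.2]
305 232 [11 12 30] [ 0.4471 -0.0296  0.1306] [ 12.1  26.5 -33.6]
305 235 [23 23 30] [ 0.4467 -0.0303  0.1351] [ 12.2  25.7 -38.1]
305 238 [18 18 29] [ 0.4474 -0.0308  0.1372] [ 11.4  25.4 -40.2]
305 241 [15 15 25] [ 0.4483 -0.0312  0.1388] [ 10.5  25.2 -41.8]
305 244 [19 24 32] [ 0.4483 -0.0318  0.142 ] [ 10.3  24.6 -45. ]
305 247 [58 55 55] [ 0.4234 -0.0353  0.1932] [ 33.5  14.9 -96.2]
(9.5, 20, 17) [284.27478204 208.01724553]
(9.5, -20, 17) [229.44195195 208.00586429]
(9.5, 20, 0) [286.7078701  215.84832276]
(9.5, 20, -20) [290.19031099 227.05682108]
(9.5, -20, -20) [223.48094056 227.04362726]
(0, 0, 7) [256.85187561 225.26526866]
```

>>> {"name": "step_arm", "arguments": {
  "slide": [
    [0,0,0],
    [0,0,0],
    [0,0,0],
    [0,0,0],
    [0,0,0],
    [0,0,0],
    [0,0,0],
    [0,0,0]
  ],
  "twist": [0,0,0,0,0,0,0,0],
  "jaw": 87
}}

```text
time: 4.53
position: [0.452, -0.0582, 0.0971]
tool_rot: [0.128, 0.992, -0.0, 0.0]
ft_force: [0.5, 0.3, 0.2]
grip_width: 0.0834
```

```bash
python3 - <<'E'
from h import *
c=cam('wrist','wrist5');o=robot.get_obs();print(o['grip_width'],o['position'],o['time'])
T=R.from_quat(o['tool_rot'])
d=c['depth']
v,u=np.mgrid[150:300,100:420];uv=np.c_[u.ravel(),v.ravel()]
P=pts(c,uv);L=1000*T.inv().apply(P-o['position'])
s=(abs(abs(L[:,1])-48)<14)&(abs(L[:,0])<25)&(L[:,2]<60)
for sg in (-1,1):
    Q=L[s&(np.sign(L[:,1])==sg)];Q=Q[np.argsort(-Q[:,2])];print(Q[:200:10].round(1))
cv2.imwrite('pics/w5.png',cv2.resize(c['color'][130:310,130:390],None,fx=3,fy=3,interpolation=cv2.INTER_CUBIC))
E
```

```text
0.08464175417668546 [ 0.45198443 -0.0582232   0.09702469] 4.5833
[[ 18.6 -36.4  59.4]
 [ 16.5 -40.7  53.2]
 [ 16.7 -40.2  45.2]
 [ 17.2 -39.2  39.9]
 [ 17.6 -38.4  35.2]
 [ 19.7 -34.3  30. ]
 [ 18.1 -35.7  24.2]
 [ 11.3 -37.4  23.5]
 [ 16.  -41.7  23.4]
 [ 11.4 -38.9  23.2]
 [ 14.5 -37.2  23.1]
 [ 17.7 -34.1  22.9]
 [ 11.5 -35.8  22.8]
 [  7.6 -36.   22.7]
 [ 16.2 -40.   22.6]
 [  5.3 -34.5  22.5]
 [ 16.3 -35.5  22.3]
 [ 13.2 -37.1  22.2]
 [ 11.7 -34.2  22.1]
 [ 15.7 -36.9  21.9]]
[[ -4.   39.2  37.5]
 [  1.7  35.1  23.7]
 [ -9.6  37.9  23.5]
 [ -9.5  40.1  23.3]
 [ -8.6  37.8  23.1]
 [-10.2  36.3  23. ]
 [ -4.5  37.5  22.9]
 [-12.7  41.7  22.9]
 [ -8.5  39.2  22.8]
 [-15.9  38.   22.7]
 [ -0.3  35.   22.7]
 [ -1.1  37.3  22.5]
 [  0.6  34.9  22.4]
 [-10.8  39.2  22.3]
 [ -5.8  37.5  22.2]
 [ -8.2  39.8  22.1]
 [ -7.3  39.8  21.9]
 [ -1.6  34.9  21.7]
 [ 10.5  42.6 -12.5]
 [ 10.6  44.4 -12.8]]
```

View pics/w5.png

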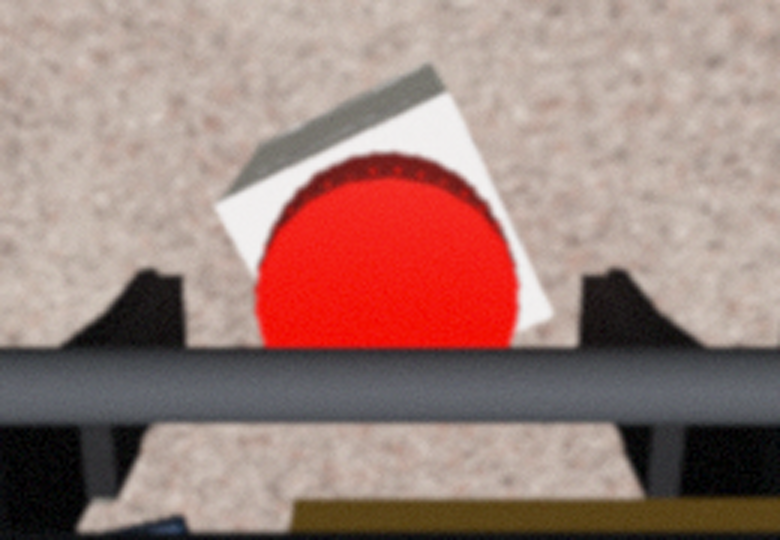

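The fingers closed to 40 mm without touching the 60 mm cap. With the jaws open, depth shows the tips about 12.5 mm behind the reported TCP, where the text says 17 mm ahead, so they are about 29 mm higher than expected. I trust the camera here and descend the missing distance in small steps, checking each.

>>> {"name": "step_arm", "arguments": {
  "slide": [
    [2,1,5],
    [0,0,5],
    [0,0,4],
    [0,0,0],
    [0,0,0]
  ],
  "twist": [0,0,0,0,0]
}}

```text
time: 5.0
position: [0.45, -0.0566, 0.0825]
tool_rot: [0.128, 0.992, 0.0, -0.001]
ft_force: [0.1, 0.2, -0.5]
grip_width: 0.087
```

```bash
cat > tip.py <<'E'
from h import *
def tips(save=None):
    c=cam('wrist',save);o=robot.get_obs();print(o['time'],o['grip_width'],o['position'],o['ft_force'].round(2))
    T=R.from_quat(o['tool_rot']);w=o['grip_width']*500
    im=c['color'].astype(int)
    v,u=np.mgrid[150:300,100:420];uv=np.c_[u.ravel(),v.ravel()]
    P=pts(c,uv);L=1000*T.inv().apply(P-o['position'])
    dark=(im[uv[:,1],uv[:,0]].max(1)<60)
    s=dark&(abs(abs(L[:,1])-w-6)<9)&(abs(L[:,0])<16)&(L[:,2]<20)&(L[:,2]>-60)
    for sg in (-1,1):
        Q=L[s&(np.sign(L[:,1])==sg)];W=P[s&(np.sign(L[:,1])==sg)];i=np.argsort(-Q[:,2])[:12];print('tip L',np.median(Q[i],0).round(1),'world z',np.median(W[i,2]).round(4))
    return c
if __name__=='__main__':
    import sys;tips(sys.argv[1])
E
python3 tip.py wrist6
```

```text
5.05 0.0864369209645637 [ 0.45020479 -0.05673353  0.08278362] [-0.84 -0.18 -0.55]
tip L [  3.4 -43.9 -13.5] world z 0.0963
tip L [ 10.7  47.1 -15.2] world z 0.098
```

>>> {"name": "step_arm", "arguments": {
  "slide": [
    [0,0,5],
    [0,0,5],
    [0,0,4],
    [0,0,0],
    [0,0,0]
  ],
  "twist": [0,0,0,0,0]
}}

```text
time: 5.47
position: [0.45, -0.0567, 0.0687]
tool_rot: [0.128, 0.992, 0.0, -0.0]
ft_force: [0.1, -0.4, -0.2]
grip_width: 0.0871
```

>>> {"name": "step_arm", "arguments": {
  "slide": [
    [0,0,0],
    [0,0,0],
    [0,0,0],
    [0,0,0],
    [0,0,0],
    [0,0,0],
    [0,0,0],
    [0,0,0]
  ],
  "twist": [0,0,0,0,0,0,0,0],
  "jaw": 45,
  "force": 50
}}

```text
time: 6.13
position: [0.4504, -0.0568, 0.0692]
tool_rot: [0.128, 0.992, -0.0, 0.0]
ft_force: [-0.4, -0.1, 1.6]
grip_width: 0.0579
```

```bash
python3 tip.py wrist7
```

```text
6.1833 0.057353739742696114 [ 0.45041378 -0.05674817  0.06915103] [0.72 0.31 1.03]
tip L [ 10.6 -32.7 -16.1] world z 0.0852
tip L [ 10.8  32.5 -16.2] world z 0.0853
```

View pics/wrist7.png

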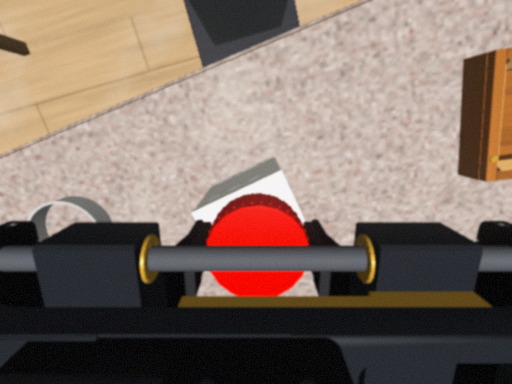

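>>> {"name": "step_arm", "arguments": {
  "slide": [
    [0,0,0],
    [0,0,0],
    [0,0,-2],
    [0,0,-4],
    [0,0,-4],
    [0,0,0]
  ],
  "twist": [0,0,0,0,0,0],
  "jaw": 30,
  "force": 55
}}

```text
time: 6.68
position: [0.4505, -0.0568, 0.0796]
tool_rot: [0.128, 0.992, -0.0, 0.0]
ft_force: [-0.6, 0.2, -3.7]
grip_width: 0.0579
```

```bash
python3 - <<'E'
from h import *
c=cam('scene');cv2.imwrite('pics/s8.png',cv2.resize(c['color'][180:260,225:305],None,fx=9,fy=7.5,interpolation=cv2.INTER_CUBIC))
o=robot.get_obs();print(o['grip_width'],o['position'],o['ft_force'],o['moment'])
E
```

```text
0.057531322275550065 [ 0.45048048 -0.05684762  0.07939537] [ 0.19275927 -0.51957297 -2.62881841] [ 0.00304145 -0.01157347  0.04745825]
```

View pics/s8.png

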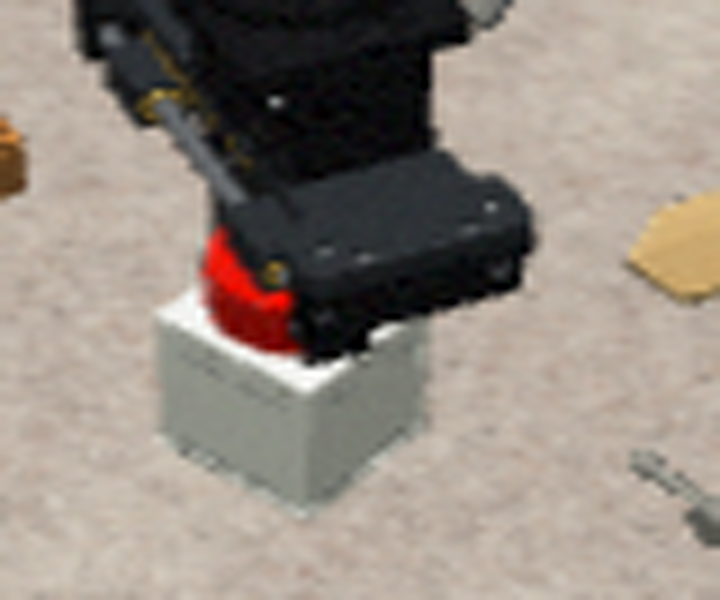

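>>> {"name": "step_arm", "arguments": {
  "slide": [
    [0,0,-10],
    [0,0,-18],
    [0,0,-18],
    [4,10,-9],
    [7,20,0],
    [9,25,0],
    [10,27,0],
    [10,28,0],
    [10,28,0],
    [9,27,0],
    [9,25,0],
    [7,20,0],
    [4,11,0],
    [0,0,0],
    [0,0,0],
    [0,0,0],
    [0,0,0],
    [0,0,0],
    [0,0,0]
  ],
  "twist": [0,0,0,0,0,0,0,0,0,0,0,0,2,4,5,4,2.5,0,0]
}}

```text
time: 8.32
position: [0.4292, 0.1775, 0.1338]
tool_rot: [0.277, 0.961, -0.0, -0.001]
ft_force: [-0.2, 0.4, -3.6]
grip_width: 0.0579
```

```bash
python3 - <<'E'
from h import *
import pickle
o=robot.get_obs();print(o['time'],o['grip_width'],o['position'],o['ft_force'],R.from_quat(o['tool_rot']).as_euler('zyx',degrees=True))
T=R.from_quat(o['tool_rot']);print(1000*T.inv().apply(np.array([.4303,.1772,o['position'][2]])-o['position']))
c=cam('wrist','wrist9');pickle.dump(c,open('wrist9.pkl','wb'))
c=cam('scene','scene9');pickle.dump(c,open('scene9.pkl','wb'));cv2.imwrite('pics/s9.png',cv2.resize(c['color'][130:230,160:270],None,fx=7,fy=6,interpolation=cv2.INTER_CUBIC))
E
```

```text
8.3167 0.05793805958696367 [0.42918932 0.17747285 0.13377611] [-0.15719985  0.40822386 -3.55457279] [-1.47873863e+02 -6.11690693e-02  1.79999835e+02]
[-1.08570401  0.35957141 -0.00118497]
```

View pics/wrist9.png

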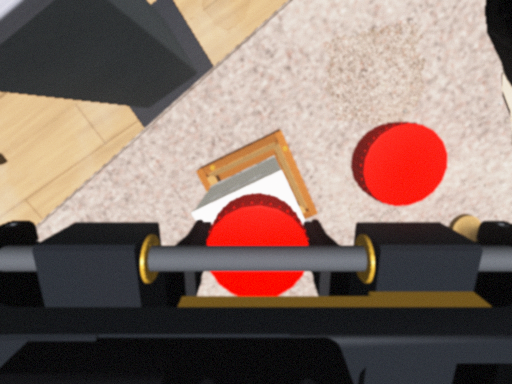

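View pics/s9.png

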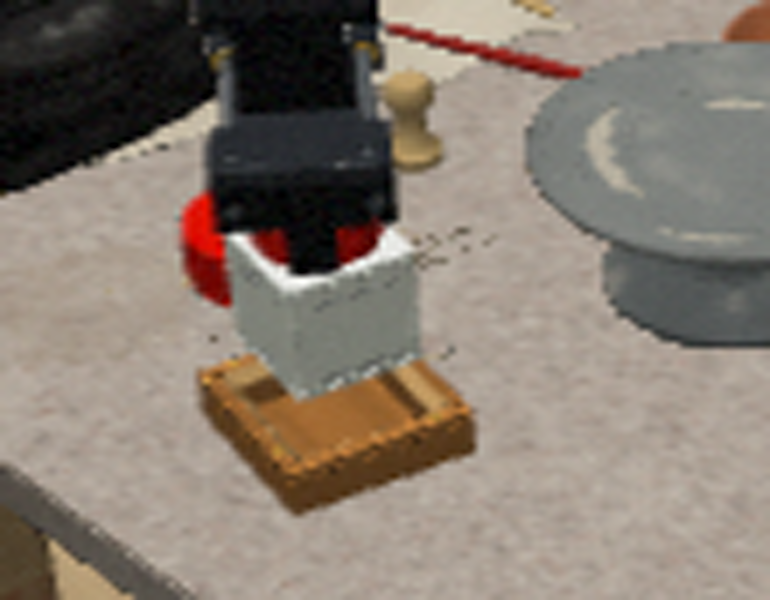

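```bash
python3 - <<'E'
import cv2,pickle
c=pickle.load(open('wrist9.pkl','rb'))
cv2.imwrite('pics/w9.png',cv2.resize(c['color'][120:240,185:325],None,fx=5.5,fy=5,interpolation=cv2.INTER_CUBIC))
E
```

```text
(no output)
```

View pics/w9.png

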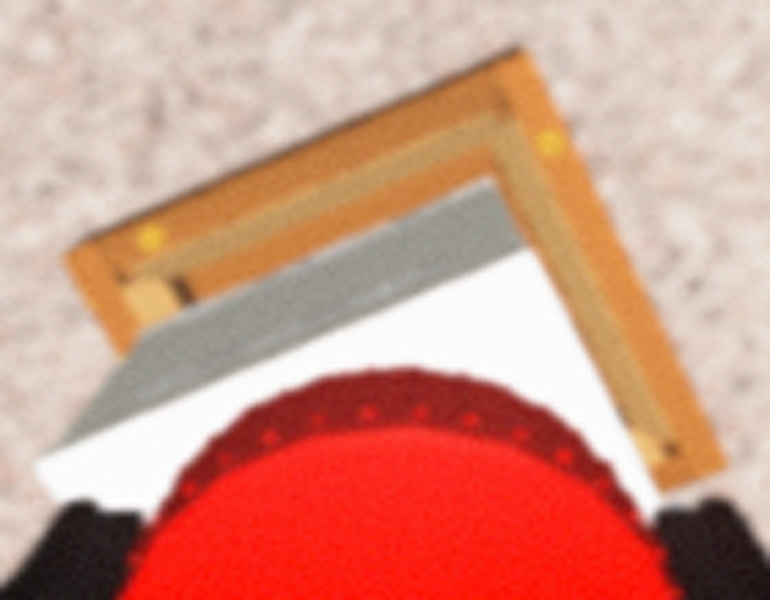

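```bash
python3 - <<'E'
from h import *
import pickle
c=pickle.load(open('wrist9.pkl','rb'))
def W(p,z): return onplane(c,np.array(p)/[5.5,5]+[185,120]-.5,z)[:,:2]*1000
def a(Q): E=np.diff(Q,axis=0);return (np.degrees(np.arctan2(E[:,1],E[:,0]))+45)%90-45,np.linalg.norm(E,axis=1)
B=W([(65,258),(525,50),(728,467)],.032);print('brace',B.round(1),a(B),'c',(B[0]+B[2])/2)
J=W([(38,465),(530,250),(648,500)],.1386);print('jar sh',J.round(1),a(J),'c est',(J[0]+ (J[2]-J[1])/np.linalg.norm(J[2]-J[1])*64/2+ (J[1]-J[0])/2))
J=W([(492,182)],.0646);print('jar bottom corner',J)
# expected inward from brace corner (14mm diag play): 
r=R.from_euler('z',-6.7,degrees=True)
E
```

```text
brace [[378.1 136.5]
 [388.  229.6]
 [482.5 218.6]] (array([-6.01943414, -6.66596932]), array([93.64074756, 95.17368749])) c [430.31247905 177.52160121]
jar sh [[395.1 148.5]
 [401.7 212.1]
 [437.5 207.1]] (array([-5.93342987, -8.03815254]), array([64.01913913, 36.19250474])) c est [430.08572155 175.82618601]
jar bottom corner [[402.3838567  211.77956132]]
```

The jar is level over the brace. Wrist crop corners give a jar centre of about (430.2, 176.5) with yaw −6.3°, and a brace centre of about (430.3, 176.5) with yaw −6.4°. I lower it.

>>> {"name": "step_arm", "arguments": {
  "slide": [
    [0,0,8],
    [0,0,12],
    [0,0,10],
    [0,0,6],
    [0,0,5],
    [0,0,5],
    [0,0,4],
    [0,0,3],
    [0,0,2],
    [0,0,0]
  ],
  "twist": [0,0,0,0,0,0,0,0,0,0]
}}

```text
time: 9.25
position: [0.4299, 0.177, 0.0788]
tool_rot: [0.277, 0.961, -0.0, -0.0]
ft_force: [0.0, -0.6, -3.2]
grip_width: 0.0576
```

>>> {"name": "step_arm", "arguments": {
  "slide": [
    [0,0,1],
    [0,0,1],
    [0,0,1],
    [0,0,0.5],
    [0,0,0],
    [0,0,0]
  ],
  "twist": [0,0,0,0,0,0]
}}

```text
time: 9.75
position: [0.4301, 0.1771, 0.0756]
tool_rot: [0.277, 0.961, 0.0, 0.0]
ft_force: [-0.5, 0.7, -4.1]
grip_width: 0.0579
```

>>> {"name": "step_arm", "arguments": {
  "slide": [
    [0,0,0.5],
    [0,0,0.5],
    [0,0,0],
    [0,0,0]
  ],
  "twist": [0,0,0,0]
}}

```text
time: 10.08
position: [0.4302, 0.1771, 0.075]
tool_rot: [0.277, 0.961, 0.0, 0.0]
ft_force: [-1.6, -1.1, 5.2]
grip_width: 0.0578
```

>>> {"name": "step_arm", "arguments": {
  "slide": [
    [0,0,0],
    [0,0,0],
    [0,0,0],
    [0,0,-0.2],
    [0,0,-0.3],
    [0,0,-0.3],
    [0,0,-0.3]
  ],
  "twist": [0,-2,-3,-4,-4,-4,-4],
  "force": 60
}}

```text
time: 10.67
position: [0.4303, 0.1769, 0.0763]
tool_rot: [0.096, 0.995, 0.0, 0.0]
ft_force: [-0.8, -1.8, 7.4]
grip_width: 0.0575
```

```bash
python3 - <<'E'
from h import *
o=robot.get_obs();print(o['time'],o['position'],o['ft_force'],o['moment'],o['q'][5],R.from_quat(o['tool_rot']).as_euler('zyx',degrees=True))
c=cam('wrist','wrist10');cv2.imwrite('pics/w10.png',cv2.resize(c['color'][120:280,165:345],None,fx=4,fy=3.7,interpolation=cv2.INTER_CUBIC))
E
```

```text
10.6667 [0.43025836 0.17693085 0.07626916] [-0.82775578 -1.84953577  7.43484492] [-0.27550967  0.25269639 -0.16762411] -1.228422432519158 [-1.68952151e+02  4.04066458e-02  1.79996568e+02]
```

View pics/w10.png

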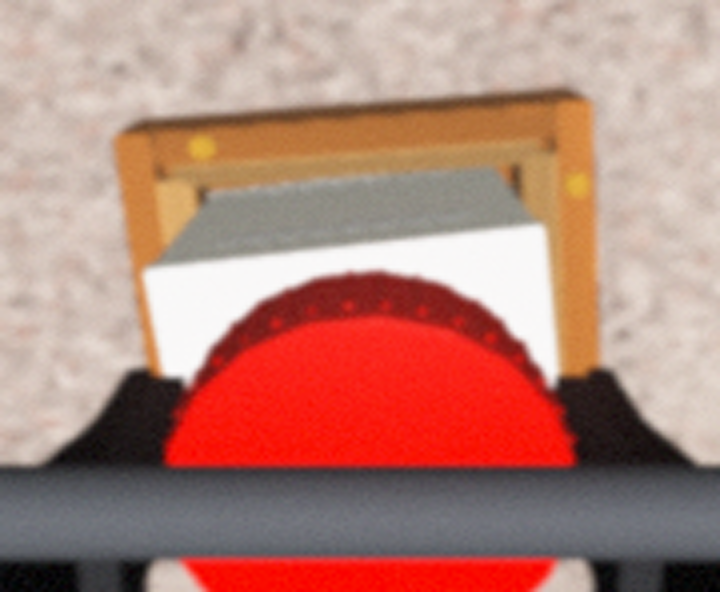

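>>> {"name": "step_arm", "arguments": {
  "slide": [
    [0,0,-0.4],
    [0,0,-0.4],
    [0,0,-0.4],
    [0,0,-0.4],
    [0,0,-0.4],
    [0,0,-0.4],
    [0,0,-0.4]
  ],
  "twist": [-5,-5,-5,-5,-5,-5,-5]
}}

```text
time: 11.3
position: [0.4302, 0.1765, 0.0786]
tool_rot: [-0.208, 0.978, -0.0, 0.0]
ft_force: [-0.3, -1.6, 2.2]
grip_width: 0.0578
```

```bash
python3 - <<'E'
from h import *
o=robot.get_obs();print(o['time'],o['position'],o['ft_force'],o['moment'],o['q'],R.from_quat(o['tool_rot']).as_euler('zyx',degrees=True))
c=cam('wrist','wrist11');cv2.imwrite('pics/w11.png',cv2.resize(c['color'][120:280,165:345],None,fx=4,fy=3.7,interpolation=cv2.INTER_CUBIC))
E
```

```text
11.3 [0.43015498 0.17647735 0.07858401] [-0.30390979 -1.57879409  2.2105735 ] [-0.47196983  0.10000217 -0.02665771] [ 1.48919415e-01  5.44560139e-01  1.94515782e+00 -1.54415761e-03
  6.51758516e-01 -1.84044205e+00] [1.55947656e+02 1.45779747e-02 1.79947920e+02]
```

View pics/w11.png

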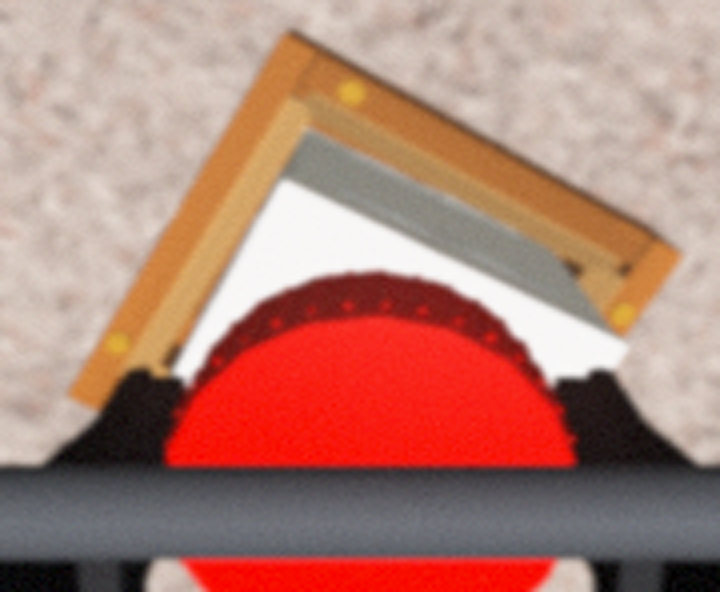

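>>> {"name": "step_arm", "arguments": {
  "slide": [
    [0,0,-0.4],
    [0,0,-0.3],
    [0,0,0],
    [0,0,0]
  ],
  "twist": [-5,-5,-4,0]
}}

```text
time: 11.68
position: [0.4305, 0.1768, 0.0791]
tool_rot: [-0.324, 0.946, -0.0, 0.0]
ft_force: [-0.4, -2.2, 0.7]
grip_width: 0.0576
```

>>> {"name": "step_arm", "arguments": {
  "slide": [
    [0,0,-1],
    [0,0,-2],
    [0,0,-2],
    [0,0,0]
  ],
  "twist": [0,0,0,0]
}}

```text
time: 12.02
position: [0.4302, 0.1771, 0.0845]
tool_rot: [-0.323, 0.946, -0.0, 0.0]
ft_force: [0.0, -1.1, -0.4]
grip_width: 0.0574
```

```bash
python3 - <<'E'
from h import *
o=robot.get_obs();print(o['time'],o['position'],o['ft_force'],o['moment'],o['q'],R.from_quat(o['tool_rot']).as_euler('zyx',degrees=True))
c=cam('wrist','wrist12');cv2.imwrite('pics/w12.png',cv2.resize(c['color'][120:280,165:345],None,fx=4,fy=3.7,interpolation=cv2.INTER_CUBIC))
c=cam('scene');cv2.imwrite('pics/s12.png',cv2.resize(c['color'][130:230,160:270],None,fx=7,fy=6,interpolation=cv2.INTER_CUBIC))
E
```

```text
12.0167 [0.43021488 0.17714294 0.08445805] [ 0.00136139 -1.11554625 -0.37169458] [-0.17687999  0.01853521 -0.02570834] [ 1.49692695e-01  5.32935982e-01  1.94099219e+00  1.09569268e-05
  6.67171288e-01 -2.07973990e+00] [ 1.42263413e+02  2.78838202e-02 -1.79995402e+02]
```

View pics/w12.png

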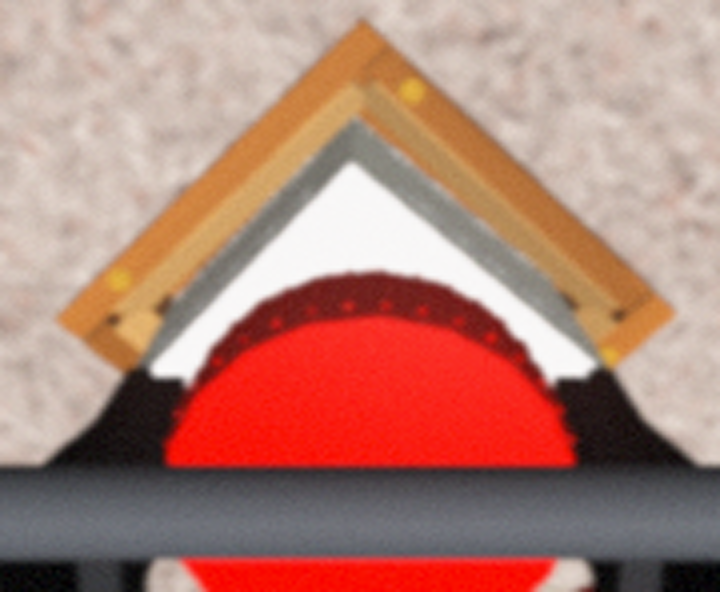

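View pics/s12.png

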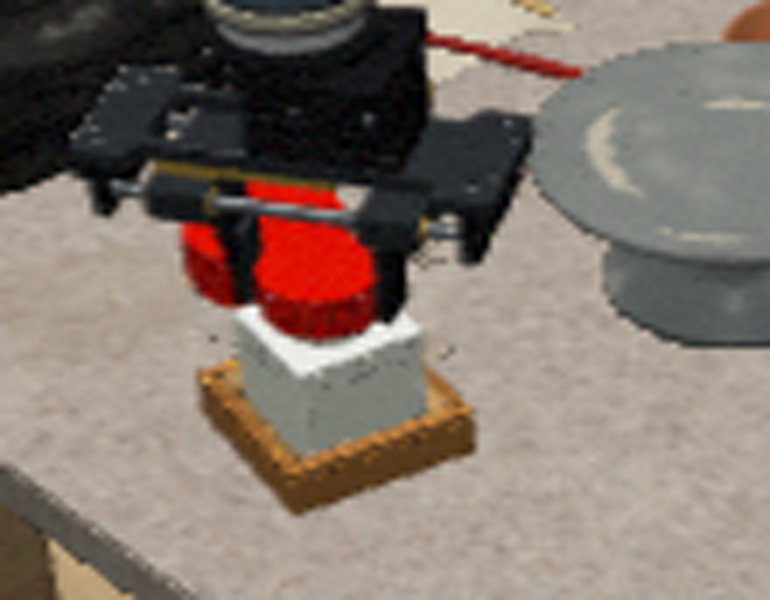

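The cap is free: the z force is about −0.4 N, the cap's own weight, and the jar sits in the brace. I lift straight up by about 40 mm more.

>>> {"name": "step_arm", "arguments": {
  "slide": [
    [0,0,-2],
    [0,0,-4],
    [0,0,-5],
    [0,0,-6],
    [0,0,-7],
    [0,0,-7],
    [0,0,-5],
    [0,0,-3],
    [0,0,-1],
    [0,0,0],
    [0,0,0],
    [0,0,0]
  ],
  "twist": [0,0,0,0,0,0,0,0,0,0,0,0]
}}

```text
time: 13.12
position: [0.4298, 0.177, 0.1239]
tool_rot: [-0.324, 0.946, 0.0, -0.0]
ft_force: [-0.3, -0.9, -0.2]
grip_width: 0.0574
```

```bash
python3 - <<'E'
from h import *
o=robot.get_obs();print(o['time'],o['position'],o['ft_force'],o['moment'],o['joint_velocities'].round(4),R.from_quat(o['tool_rot']).as_euler('zyx',degrees=True),o['grip_width'])
c=cam('wrist','wrist13');cv2.imwrite('pics/w13.png',cv2.resize(c['color'][120:300,165:345],None,fx=4,fy=3.3,interpolation=cv2.INTER_CUBIC))
for v in (200,210,218,225,235): print(v,c['color'][v,256],pts(c,(256,v)).round(4))
c=cam('scene','scene13');cv2.imwrite('pics/s13.png',cv2.resize(c['color'][130:230,160:270],None,fx=7,fy=6,interpolation=cv2.INTER_CUBIC))
E
```

```text
13.1167 [0.42979274 0.17701652 0.12389953] [-0.33762972 -0.88700651 -0.17926733] [0.08600249 0.05566171 0.01815886] [ 0.0006  0.0023 -0.001  -0.0002  0.0005  0.001 ] [ 1.42213792e+02 -3.92539280e-02  1.79993621e+02] 0.05740852421715905
200 [ 31  33 115] [[0.4076 0.1598 0.1506]]
210 [ 40  49 250] [[0.4102 0.1618 0.1586]]
218 [ 29  39 250] [[0.4136 0.1644 0.1593]]
225 [ 32  39 250] [[0.4169 0.167  0.1588]]
235 [ 17  29 249] [[0.4213 0.1704 0.1594]]
```

View pics/w13.png

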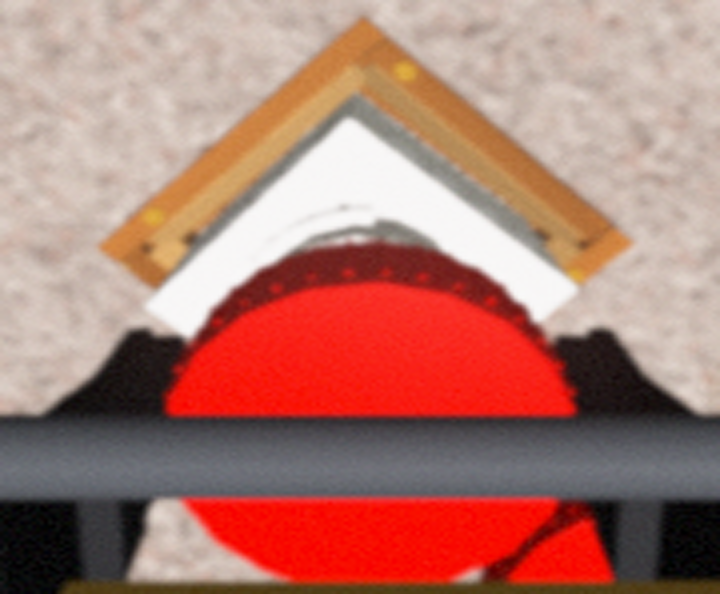

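View pics/s13.png

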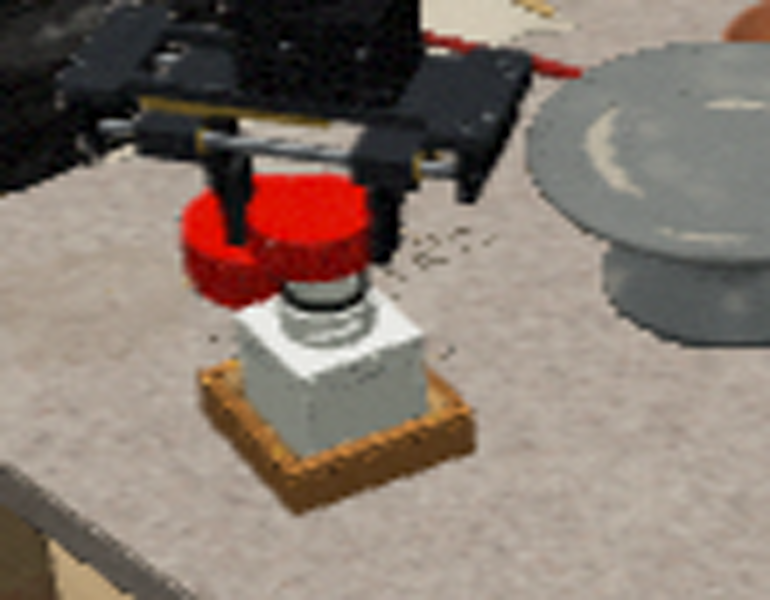

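The cap top measures z = 0.159, so its lower edge is at 0.132 and the ring is at 0.1105, a gap of about 21 mm. The open neck with its black ring is visible, the jar is in the brace, and the arm is still, so I hand in.

```bash
python3 - <<'E'
from rig import robot
print(robot.hand_in()); print(robot.get_obs()['time'],robot.get_obs()['position'],robot.get_obs()['grip_width'])
E
```

```text
the job is handed in; nothing more can be done
None
the job is handed in; nothing more can be done
```

I stood the closed jar down in the brace, unscrewed the cap by turning the gripper 70° anticlockwise (about 1.15 rad against the jar), and lifted it straight up. I then handed in, with the clock at about 13.2 s of 37 s; no verdict is reported.

**Last checks, before hand-in:**
- **Cap height:** its top measured z = 0.159, so its lower edge is about 21 mm above the sealing ring.
- **Cap position:** it was level, within about 1 mm of the brace centre, and held at a 57 mm opening. The arm was at rest, and the z force showed only the cap's weight.
- **Jar:** the pictures show it upright and down in the brace with its neck open. I did not measure its depth again after the lift.
- **Bystanders:** I did not measure their poses again at the end. The gripper never came near them.

**What disagreed:**
- **Fingertip position:** the wrist camera showed the tips 12–16 mm behind the reported TCP, not 17 mm ahead as stated. The first grasp at the stated height closed on nothing, just above the cap, without touching anything. I went about 28 mm lower by the camera and the second grasp held.
- **Grip opening:** it read 57.5 mm on the cap, which is given as 60 mm.

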